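# Trigger the bench scanner over a pottery sherd

### The arm

A 6-joint arm with a two-finger parallel gripper is mounted at the origin on a cart in front of the work surface, level with it; the furniture and walls round the work are solid. World frame = base frame: x ahead of the robot, y to its left, z up, the work surface at z = 0. Lengths are in m, angles in degrees, forces in N, time in s.
With the tool pointing down it reaches from about 0.4 to 0.825 m from the base axis. Payload 7 kg.
Tool frame: the origin (TCP) lies midway between the tips of the shut fingers; the grasp point (between the pads) lies 19 mm behind it; z points along the fingers, y is the line along which they close (so a half turn about z gives the same grasp; the last joint's range is limited). The gripper opens to 85 mm and grips with 20 to 120 N. Pads are 22 mm wide; open, the fingers measure 114 mm over their backs; the gripper's body (76 mm by 85 mm) begins 54 mm behind the grasp point. The pads swing forward as they close: fully open they stand 13 mm farther back than shut.
Start: joints at [80.105, 20.546, 0.682, 0, -70.136, -16.507], TCP at [0.3, 0.605, 0.231] pointing down, gripper open.
Joint ranges: [-176.03, 176.03], [-82.01, 121.73], [-58.28, 71.71], [-173.87, 95.51], [-174.79, -0.11], [-173.66, 173.66]. Speed limits (degrees/s): [136.94, 136.94, 172.46, 180, 180, 180].

### API

Orientations are given as [roll, pitch, yaw] about the fixed x, y, z axes, in that order (R = Rz(yaw) Ry(pitch) Rx(roll)).
In Python, from workcell import bot gives the robot as it stands.
- The arm moves only by the tool step_arm, never from a script. Its argument "series" is a list of rows, each a list of 4 numbers: the shift along the tool's x, y, z in units of 0.02 m (1.0 is 0.02 m), then the turn about the tool's z in units of 0.08 rad (1.0 is 0.08 rad). In form: [[x, y, z, turn], ...]. A call has 1 to 20 rows; each row shifts and turns the commanded pose from where the row before left it, along the tool's axes as they then stand; what a row does not reach is not made up. A row lasts 1/10 s, in which the tool goes at most 50 mm and 8.59 degrees, less where a joint would pass 70% of its speed; a pose out of reach is approached as far as the arm can. A call with a number of a shift or a turn outside -1 to 1 is refused whole. A call with a gripper value outside its range is refused whole. "hand" is the opening, from 0 (shut) to 1 (fully open), set as the call begins (left out, the last holds). The fingers move at their own pace and stop on an object; the grip force is fixed at half the most. Time passes only in rows, so rows that do not move let the fingers close. It gives the time, the measured TCP pose, the force, the opening and the grip force at its end, in the units of the state.
- bot.get_state(): the state, without advancing time (a new reading comes with each control period).
- bot.snapshot(name): name is "side" or "top"; returns (picture, depth): 420x560x3 uint8, red, green, blue; 420x560 float32, m along the optical axis (not along the pixel's ray), 0 where there is no reading.
- bot.camera_model(name): a dict with "mtx" (3x3 intrinsics, pixels), "position" and "orientation" of the camera in the world. Camera axes: x right, y down, z forward; pixel columns grow to the right and rows downward; lengths in m; the calibration is good to about 2 mm. A picture is of the moment at which its call begins. camera_model takes no time and is no camera call.
- bot.hand_in(): hands the job in; it is judged then, once.
Trained networks look in the newest picture that a camera, given by its name, has taken for a name from the list of things; names that differ only in an ending like _2 or _b are one class to them, and where a whole thing is asked for, a point or a joint stands for the part that bears it (a point fixed in the world has none). Each returns a list of dicts, best first, with "confidence" (0 to 1); they miss things now and then, are a little off and sometimes report something else, mostly with a low value. They report only what shows in the picture. A call takes as long as a camera call.
- bot.look_for(camera, name): "bbox" ([left, top, right, bottom] in pixels, round what is visible of it).
- bot.landmark_of(camera, name): "pixel" ([column, row] in pixels: a listed point, or the origin of a listed thing).
The state is a dict: "time_s": time; "joint_positions": joint angles; "qd": joint speeds; "effort": joint torques, N m; "eef_pos": TCP position; "tcp_rot": TCP orientation; "wrist_force": force on the tool from outside, world axes, zero at the start; "ft_torque": the same for the moment, N m; "finger_gap": opening from 0.0 (shut) to 1.0 (fully open); "grasp_force": force on a finger pad.
Only numpy, scipy, OpenCV 4.12 (cv2) and the standard library are available. Lean on these libraries where they do the work, as an engineer would, in place of code of your own. Each camera call takes 0.05 s, during which the arm holds its last target. There are 200 camera calls.

### The job

Scan the sherd that lies in front of the bench scanner: squeeze the scanner's trigger fully in against its grip, keep it squeezed for about a second, then let it spring back and take the gripper away. Do not pull the trigger of the air blow gun on the other stand, and do not shift the sherd.

Things in the scene. Friction and masses are not known exactly. Their poses are not given: they have to be found in the camera images.
- scanner_grip (a point): Squeeze point of the grey scanner (pistol shape, box head down in a clamp stand, 76 mm nose with dark window), 160 mm over the table, midway between grip back and trigger front when fully in. x level, from nose to back; z up. The grip, 24 mm deep in x, 30 wide, stands upright from the head (top at 110) to 184 mm over the table; its back is 16.5 mm from the point. Nothing is beside it above 110.
- scanner_trigger (a joint): Black trigger, 20 mm wide, upright on the grip's nose side (-x), hinged about y at its lower end, 114 mm over the table; free top end at 174. 0 at rest (leaning out; front face 28 mm from the point at its height, 32 mm at the top end), 0.25 rad fully in (16.5 mm). So 49 mm over grip and trigger at rest, 33 squeezed. Springs back; 2 N to start, 6 N fully in.
- blow_gun_trigger (a joint): Like trigger of the air blow gun, not to be used: 0 at rest, 0.25 rad fully in, springs back. The blow gun, slim and metal with a long thin bent steel nozzle, is fixed on a like stand at least 0.22 m from the scanner and reaches 200 mm over the table.
- sherd: Flat brown pottery sherd, 57 x 75 x 12 mm, loose on the table in front of the scanner's window, about 0.14 m from its grip; origin at the centre of its underside.

How it is judged (in metres and radians):
On the way:
1. the scanner's trigger is squeezed in and held (value of joint scanner_trigger above 0.17 rad), for 0.5 s.
At the end, for the whole second after the job is handed in: After the scanner's trigger has been pushed in past 0.17 of its 0.25 rad for at least half a second, it is back within 0.04 rad of rest, the blow gun's trigger is within 0.04 rad of rest, and the sherd lies within 15 mm of where it was (value of joint each of scanner_trigger, blow_gun_trigger below 0.04 rad and distance of sherd from where it was at the start of the episode below 0.015 m); the robot touches nothing.
It fails at once if the blow gun's trigger is pulled (value of joint blow_gun_trigger above 0.1 rad).
It fails at once if the sherd is shifted (distance of sherd from where it was at the start of the episode above 0.015 m).
It also fails if it takes over 30 s, if anything falls off the work surface, if the arm or the gripper's body presses on something with over 40 N, if the wrist force passes 120 N, or if a joint passes its speed limit or range.

## Working session

There is one attempt and no reset: what is moved stays moved. The work goes in short steps, Python scripts to look and compute and a tool call to move; the robot and the scene stay as the last step left them, time stands still between calls to the robot, and variables do not carry over. Pictures are saved under pics/ and viewed, at most 10 in all, crops included, and the job is handed in when it is done.

Besides the shell and the picture viewer there is one more tool, called after "Emit:" as name(argument=value, ...), one argument or row to a line, values as JSON. step_arm: Moves the arm, as the interface text tells. Its arguments: {"type":"object","properties":{"series":{"type":"array"},"hand":{"type":"number"}},"required":["series"]}

```bash
mkdir -p pics; cat > h.py <<'E'
import numpy as np, cv2
from scipy.spatial.transform import Rotation as R
from workcell import bot
def cam(n):
    m=bot.camera_model(n); return m
E
python3 - <<'E'
from h import *
print(bot.get_state())
for n in("side","top"):
    p,d=bot.snapshot(n); cv2.imwrite(f"pics/{n}0.png",p[:,:,::-1]); np.save(f"{n}d.npy",d)
    print(n,cam(n))
    for t in("scanner_grip","scanner_trigger","blow_gun_trigger","sherd"):
        print(t,bot.look_for(n,t)[:2],bot.landmark_of(n,t)[:2])
E
```

```text
{'time_s': 0.0, 'joint_positions': array([ 8.01068921e+01,  2.05903698e+01,  6.34019531e-01, -2.18183337e-02,
       -7.01366066e+01, -1.65084184e+01]), 'qd': array([-0.04674286, -0.02526359, -0.11050485, -0.06147678,  0.00365207,
        0.02832792]), 'effort': array([ 7.19407672e-04, -5.83331180e+01,  2.93421149e+01,  6.93659127e+00,
       -5.99286912e-03,  1.51268250e-05]), 'eef_pos': array([0.29992697, 0.60415809, 0.23037224]), 'tcp_rot': array([ 1.79905046e+02, -6.75180322e-03, -2.64089507e+01]), 'wrist_force': array([ 0.25702307, -0.33690022, -1.57328566]), 'ft_torque': array([ 0.02847717, -0.03169357, -0.00485736]), 'grasp_force': 0.0, 'finger_gap': 1.00181146399777}
side {'mtx': array([[391.09272102,   0.        , 273.99135825],
       [  0.        , 391.09272102, 206.59470401],
       [  0.        ,   0.        ,   1.        ]]), 'position': array([ 0.10480579, -0.88842542,  0.57016918]), 'orientation': array([-121.54552079,   -0.49846123,  -35.35311246])}
scanner_grip [{'bbox': [238.9, 209.4, 319.3, 314.1], 'confidence': 0.88}, {'bbox': [269.5, 221.3, 281.5, 247.9], 'confidence': 0.43}] []Traceback (most recent call last):
  File "<stdin>", line 7, in <module>
ValueError: it knows: scanner_grip, sherd
```

View pics/side0.png

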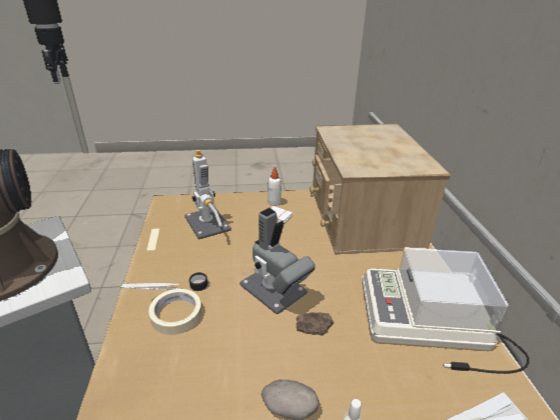

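The side view shows the scanner with its grip at about (267,228) and its nose pointing to (300,270). The sherd is at (314,323), and the blow gun is well away at (203,185).

```bash
cat >> h.py <<'E'
def cloud(n,d):
    m=cam(n); v,u=np.mgrid[:d.shape[0],:d.shape[1]]; K=m["mtx"]
    P=np.stack([(u-K[0,2])/K[0,0]*d,(v-K[1,2])/K[1,1]*d,d],-1)
    W=P@R.from_euler('xyz',m["orientation"],degrees=True).as_matrix().T+m["position"]
    W[d<=0]=np.nan; return W
E
python3 - <<'E'
from h import *
for n in("side","top"):
    p,d=bot.snapshot(n); cv2.imwrite(f"pics/{n}1.png",p[:,:,::-1])
    W=cloud(n,d); np.save(n+"W.npy",W); np.save(n+"P.npy",p)
    for t in("scanner_grip","sherd"):
        l=bot.look_for(n,t)[:2];k=bot.landmark_of(n,t)[:2]
        print(n,t,l,k)
        for q in k: c,r=map(int,q["pixel"]); print(W[r,c])
    print(cam(n)["position"])
W=np.load("sideW.npy")
m=np.zeros(W.shape[:2],bool); m[200:315,235:330]=1
for lo,hi in((.12,.14),(.14,.16),(.16,.178),(.178,.2)):
    s=W[m&(W[...,2]>lo)&(W[...,2]<hi)]; print(lo,len(s),s.min(0) if len(s) else 0,s.max(0) if len(s) else 0)
E
```

```text
side scanner_grip [{'bbox': [237.7, 208.7, 315.7, 311.9], 'confidence': 0.94}] [{'pixel': [269.7, 223.7], 'confidence': 0.69}]
[ 0.44687251 -0.39640235  0.16672386]
side sherd [{'bbox': [296.3, 310.4, 333.2, 335.1], 'confidence': 0.74}] [{'pixel': [315.6, 324.5], 'confidence': 0.7}]
[ 0.46022938 -0.52643751  0.00954471]
[ 0.10480579 -0.88842542  0.57016918]
top scanner_grip [{'bbox': [296.0, 219.0, 364.7, 259.2], 'confidence': 0.71}] [{'pixel': [324.5, 238.0], 'confidence': 0.77}]
[ 0.45548967 -0.38381998  0.18000514]
top sherd [{'bbox': [363.5, 216.8, 386.4, 251.3], 'confidence': 0.9}] [{'pixel': [376.2, 233.3], 'confidence': 0.68}]
[ 0.46809699 -0.52643701  0.0108938 ]
[ 0.45858284 -0.28867932  0.97531586]
0.12 233 [ 0.43491543 -0.41118807  0.12000871] [ 0.62824755 -0.33532073  0.13999493]
0.14 223 [ 0.43454427 -0.4163416   0.14015784] [ 0.62106353 -0.36008963  0.15998889]
0.16 215 [ 0.43519516 -0.41828995  0.16001999] [ 0.46572478 -0.37449181  0.17795999]
0.178 129 [ 0.43635844 -0.39529558  0.17811065] [ 0.46420587 -0.37235718  0.18571916]
```

View pics/top1.png

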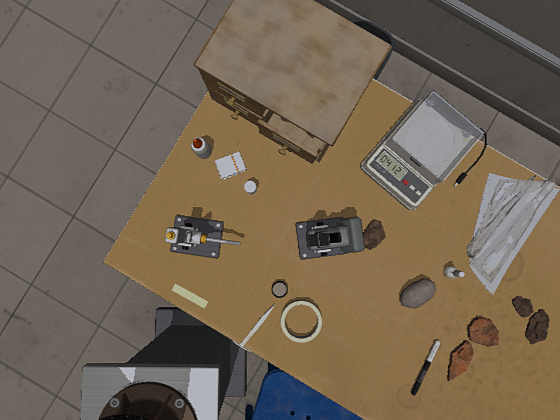

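```bash
python3 - <<'E'
from h import *
a=np.concatenate([np.load(n+"W.npy").reshape(-1,3) for n in("side","top")])
T=np.load("topW.npy"); S=np.load("sideW.npy")
def reg(W,lo,hi): 
    W=W.reshape(-1,3); return W[(W[:,0]>.38)&(W[:,0]<.52)&(W[:,1]>-.50)&(W[:,1]<-.31)&(W[:,2]>lo)&(W[:,2]<hi)]
for nm,W in(("top",T),("side",S),("both",a)):
  for lo,hi in((.179,.19),(.165,.178),(.12,.165),(.09,.112),(.002,.03)):
    s=reg(W,lo,hi)
    if len(s)>5: 
        print(nm,lo,len(s),cv2.minAreaRect((s[:,:2]*1000).astype(np.float32)),s.min(0)[:2],s.max(0)[:2])
g=cv2.resize(np.load("topP.npy")[200:270,285:395],None,fx=7,fy=7,interpolation=cv2.INTER_CUBIC)
cv2.imwrite("pics/c.png",g[:,:,::-1])
E
```

```text
top 0.179 150 ((453.55950927734375, -382.8296203613281), (27.093399047851562, 21.399242401123047), 0.8890755772590637) [ 0.43992683 -0.39361883] [ 0.46717718 -0.37198131]
top 0.165 81 ((455.4776611328125, -394.2767333984375), (30.510406494140625, 47.49721145629883), 11.395355224609375) [ 0.43768006 -0.41825122] [ 0.46920943 -0.37055996]
top 0.12 101 ((455.3173522949219, -389.83404541015625), (30.984582901000977, 39.471038818359375), 12.529505729675293) [ 0.43668877 -0.41171443] [ 0.46933909 -0.3698108 ]
top 0.09 1055 ((463.006591796875, -418.48004150390625), (73.53517150878906, 122.9527816772461), 2.104714870452881) [ 0.42494308 -0.48096781] [ 0.50131263 -0.35709702]
top 0.002 1152 ((450.02362060546875, -404.9932861328125), (189.91859436035156, 139.89349365234375), 89.96195983886719) [ 0.38004212 -0.49999764] [ 0.51991853 -0.31004587]
side 0.179 117 ((450.8431701660156, -384.06866455078125), (26.701030731201172, 21.529258728027344), 8.196782112121582) [ 0.43691935 -0.39506642] [ 0.46420587 -0.37235718]
side 0.165 156 ((451.10662841796875, -394.8367614746094), (24.993661880493164, 47.
[... 742 characters left out ...]
 [ 0.46717718 -0.37198131]
both 0.165 237 ((453.766357421875, -394.78857421875), (33.527400970458984, 47.181068420410156), 9.08237361907959) [ 0.43519516 -0.41828995] [ 0.46920943 -0.37055996]
both 0.12 536 ((453.39044189453125, -393.80401611328125), (33.99196243286133, 45.582218170166016), 7.3582763671875) [ 0.43454427 -0.41676903] [ 0.46933909 -0.3698108 ]
both 0.09 2293 ((456.79815673828125, -417.92047119140625), (78.64855194091797, 121.80802154541016), 7.977080345153809) [ 0.42363461 -0.48246708] [ 0.50131263 -0.35709702]
both 0.002 2668 ((449.9992980957031, -405.00933837890625), (189.937255859375, 139.8838653564453), 89.98335266113281) [ 0.38004212 -0.49999764] [ 0.51991853 -0.31004587]
```

View pics/c.png

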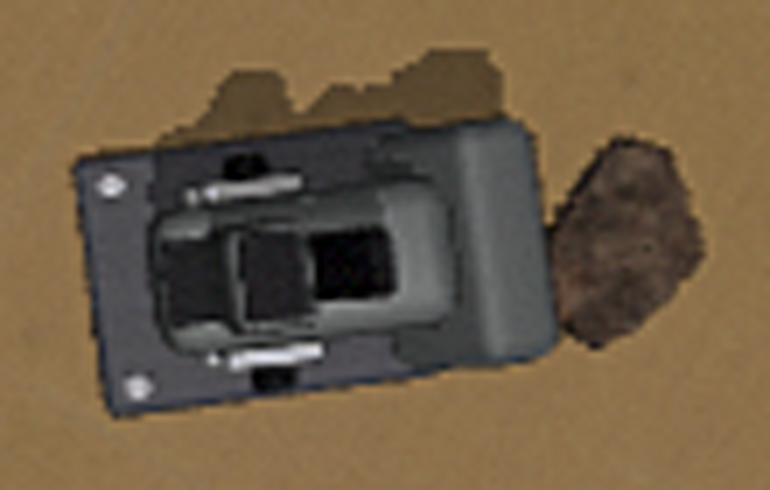

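The crop confirms the scanner's base is turned about 7.7°, with the nose along (0.134, -0.991). The squeeze point comes out at about (0.453, -0.388). The back edge, trigger front and both camera views all agree with that. I'll turn to yaw 7.7° and travel at z of about 0.29, which clears the blow gun.

Emit:
step_arm(
  series=[
    [0,0,-0.375,-0.93],
    [0,0,-0.375,-0.93],
    [0,0,-0.375,-0.93],
    [0,0,-0.375,-0.93],
    [0,0,-0.375,-0.93],
    [0,0,-0.375,-0.93],
    [0,0,-0.375,-0.93],
    [0,0,-0.375,-0.93],
    [1,0,0,0],
    [1,0,0,0],
    [1,0,0,0],
    [1,0,0,0],
    [1,0.5,0,0],
    [0,1,0,0],
    [0,1,0,0],
    [0,1,0,0],
    [0,1,0,0],
    [0,0,0,0],
  ],
  hand=1,
)

```text
time_s: 2.5
eef_pos: [0.413, 0.5266, 0.2914]
tcp_rot: [180.0, 0.0, 7.5]
wrist_force: [0.7, 0.3, 0.8]
finger_gap: 0.999
grasp_force: 0.0
```

Emit:
step_arm(
  series=[
    [0,1,0,0],
    [0,1,0,0],
    [0,1,0,0],
    [0,1,0,0],
    [0,1,0,0],
    [0,1,0,0],
    [0,1,0,0],
    [0,1,0,0],
    [0,1,0,0],
    [0,1,0,0],
    [0,1,0,0],
    [0,1,0,0],
    [0,1,0,0],
    [0,1,0,0],
    [0,1,0,0],
    [0,1,0,0],
    [0,1,0,0],
    [0,1,0,0],
    [0,1,0,0],
    [0,1,0,0],
  ],
)

```text
time_s: 4.5
eef_pos: [0.4649, 0.1307, 0.2913]
tcp_rot: [-180.0, -0.0, 7.7]
wrist_force: [0.6, -0.2, -0.0]
finger_gap: 1.002
grasp_force: 0.0
```

Emit:
step_arm(
  series=[
    [0,1,0,0],
    [0,1,0,0],
    [0,1,0,0],
    [0,1,0,0],
    [0,1,0,0],
    [0,1,0,0],
    [0,1,0,0],
    [0,1,0,0],
    [0,1,0,0],
    [0,1,0,0],
    [-0.5,1,0,0],
    [-0.5,1,0,0],
    [-0.5,1,0,0],
    [-0.5,1,0,0],
    [-0.5,1,0,0],
    [-0.5,1,0,0],
    [-0.5,1,0,0],
    [-0.5,1,0,0],
    [0,1,0,0],
    [0,0,0,0],
  ],
)

```text
time_s: 6.5
eef_pos: [0.4359, -0.257, 0.2911]
tcp_rot: [180.0, 0.0, 7.6]
wrist_force: [-0.3, 0.3, -0.7]
finger_gap: 1.001
grasp_force: 0.0
```

Emit:
step_arm(
  series=[
    [0,1,0,0],
    [0,1,0,0],
    [0,1,0,0],
    [0,1,0,0],
    [0,1,0,0],
    [0,1,0,0],
    [-0.05,0.6,0,0],
    [0,0,0.8,0],
    [0,0,0.8,0],
    [0,0,0.8,0],
    [0,0,0.8,0],
    [0,0,0.8,0],
    [0,0,0,0],
    [0,0,0,0],
  ],
)

```text
time_s: 7.9
eef_pos: [0.4532, -0.3858, 0.2117]
tcp_rot: [180.0, 0.0, 7.7]
wrist_force: [0.7, 0.7, 0.8]
finger_gap: 1.001
grasp_force: 0.0
```

```bash
python3 - <<'E'
from h import *
p,d=bot.snapshot("side"); W=cloud("side",d); s=bot.get_state(); print(s["eef_pos"],s["tcp_rot"],s["time_s"])
cv2.imwrite("pics/s2.png",cv2.resize(p[120:320,180:360],None,fx=3,fy=3,interpolation=cv2.INTER_CUBIC)[:,:,::-1])
E
```

```text
[ 0.45350599 -0.38600995  0.21223272] [ 1.79957532e+02 -3.34557885e-02  7.71832838e+00] 7.95
```

View pics/s2.png

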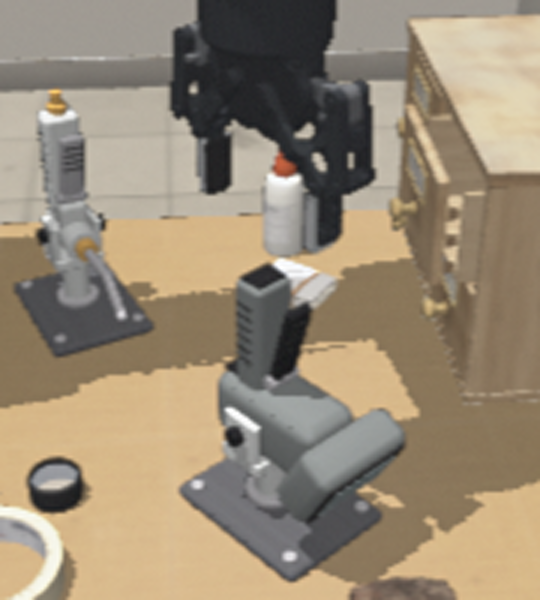

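In the crop the open fingers, at about (215,165) and (325,220), straddle the grip and trigger at about (270,300), and the sides look clear. I'll trim 2 mm along the closing line and go down to z of about 0.141.

Emit:
step_arm(
  series=[
    [0,0.1,0,0],
    [0,0,0.5,0],
    [0,0,0.5,0],
    [0,0,0.5,0],
    [0,0,0.5,0],
    [0,0,0.5,0],
    [0,0,0.5,0],
    [0,0,0.5,0],
    [0,0,0,0],
    [0,0,0,0],
  ],
)

```text
time_s: 8.95
eef_pos: [0.4535, -0.3879, 0.1412]
tcp_rot: [-180.0, 0.0, 7.7]
wrist_force: [0.5, 0.0, 0.3]
finger_gap: 1.002
grasp_force: 0.0
```

Emit:
step_arm(
  series=[
    [0,0,0,0],
    [0,0,0,0],
    [0,0,0,0],
    [0,0,0,0],
    [0,0,0,0],
    [0,0,0,0],
  ],
  hand=0.5,
)

```text
time_s: 9.55
eef_pos: [0.454, -0.3882, 0.1418]
tcp_rot: [179.9, -0.1, 7.7]
wrist_force: [0.8, -4.2, 2.4]
finger_gap: 0.503
grasp_force: 1.9
```

Emit:
step_arm(
  series=[
    [0,0,0,0],
    [0,0,0,0],
    [0,0,0,0],
    [0,0,0,0],
  ],
  hand=0.42,
)

```text
time_s: 9.95
eef_pos: [0.4536, -0.3879, 0.1414]
tcp_rot: [180.0, -0.0, 7.7]
wrist_force: [0.9, -4.4, 2.8]
finger_gap: 0.422
grasp_force: 2.2
```

Emit:
step_arm(
  series=[
    [0,0,0,0],
    [0,0,0,0],
    [0,0,0,0],
    [0,0,0,0],
    [0,0,0,0],
  ],
  hand=0.36,
)

```text
time_s: 10.45
eef_pos: [0.4535, -0.387, 0.1416]
tcp_rot: [-180.0, 0.0, 7.7]
wrist_force: [-0.7, 3.2, 7.2]
finger_gap: 0.372
grasp_force: 43.0
```

Emit:
step_arm(
  series=[
    [0,0,0,0],
    [0,0,0,0],
    [0,0,0,0],
    [0,0,0,0],
    [0,0,0,0],
    [0,0,0,0],
    [0,0,0,0],
    [0,0,0,0],
  ],
)

```text
time_s: 11.25
eef_pos: [0.4535, -0.387, 0.1416]
tcp_rot: [-180.0, 0.0, 7.7]
wrist_force: [0.8, 2.6, 7.3]
finger_gap: 0.366
grasp_force: 43.0
```

```bash
python3 - <<'E'
from h import *
p,d=bot.snapshot("side"); s=bot.get_state(); print(s["eef_pos"],s["finger_gap"],s["grasp_force"],s["wrist_force"])
cv2.imwrite("pics/s3.png",cv2.resize(p[150:340,200:350],None,fx=3,fy=3,interpolation=cv2.INTER_CUBIC)[:,:,::-1])
E
```

```text
[ 0.45348038 -0.38698871  0.14158158] 0.3705656449316896 42.99759328365326 [0.45849048 2.79756936 7.41956007]
```

View pics/s3.png

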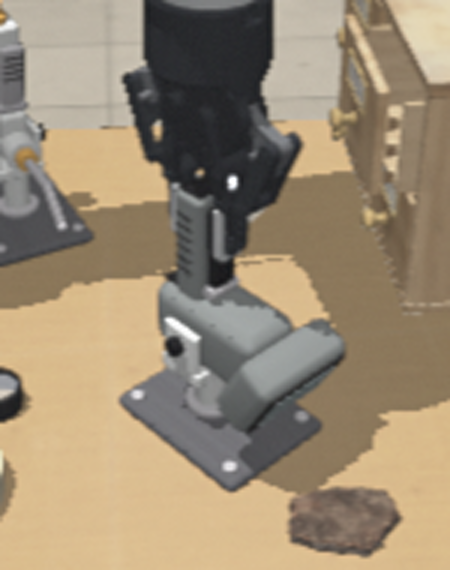

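The crop shows the pad at about (230,225) pressing the trigger upright against the grip at (195,235), with the sherd undisturbed at (343,520). The fingers stalled at the squeezed width and held about a second, so I'll release and retreat.

Emit:
step_arm(
  series=[
    [0,0,0,0],
    [0,0,0,0],
    [0,0,0,0],
    [0,0,0,0],
    [0,0,0,0],
    [0,0,0,0],
    [0,0,0,0],
    [0,0,0,0],
  ],
  hand=1,
)

```text
time_s: 12.1
eef_pos: [0.4535, -0.3878, 0.1413]
tcp_rot: [-180.0, -0.0, 7.7]
wrist_force: [0.8, -0.1, 0.5]
finger_gap: 1.0
grasp_force: 0.0
```

Emit:
step_arm(
  series=[
    [0,0,-0.5,0],
    [0,0,-0.5,0],
    [0,0,-0.5,0],
    [0,0,-1,0],
    [0,0,-1,0],
    [0,0,-1,0],
    [0,0,-1,0],
    [0,0,-1,0],
    [0,0,-1,0],
    [0,0,0,0],
    [0,0,0,0],
    [0,0,0,0],
    [0,0,0,0],
  ],
)

```text
time_s: 13.4
eef_pos: [0.4532, -0.3876, 0.2906]
tcp_rot: [-180.0, 0.1, 7.7]
wrist_force: [0.3, 0.0, -0.2]
finger_gap: 1.003
grasp_force: 0.0
```

```bash
python3 - <<'E'
from h import *
p,d=bot.snapshot("side"); s=bot.get_state(); print(s["time_s"],s["eef_pos"],s["finger_gap"],s["wrist_force"])
W0=np.load("sideW.npy"); W=cloud("side",d)
for A in(W0,W):
    q=A.reshape(-1,3); q=q[(abs(q[:,0]-.452)<.03)&(q[:,1]<-.38)&(q[:,1]>-.43)&(q[:,2]>.155)&(q[:,2]<.175)]; print("trigger front y",np.nanmin(q[:,1]))
print(bot.landmark_of("side","sherd")[:1],bot.look_for("side","sherd")[:1])
cv2.imwrite("pics/s4.png",cv2.resize(p[150:340,200:350],None,fx=3,fy=3,interpolation=cv2.INTER_CUBIC)[:,:,::-1])
E
```

```text
13.45 [ 0.45323197 -0.38765354  0.29062159] 1.0016372123818518 [-0.20459194 -0.77748305 -0.12206657]
trigger front y -0.41828995000130564
trigger front y -0.41907898330895976
[{'pixel': [314.1, 321.9], 'confidence': 0.97}] [{'bbox': [295.2, 311.1, 331.0, 336.6], 'confidence': 0.77}]
```

View pics/s4.png

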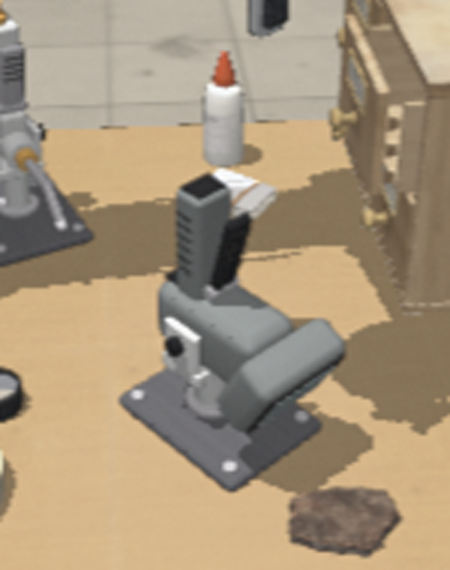

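The trigger at (235,245) has sprung back, the sherd at (343,520) hasn't moved, and the gripper is clear.

```bash
python3 -c "
from workcell import bot
print(bot.hand_in())"
```

```text
the job is handed in; nothing more can be done
None
```

I squeezed the scanner's trigger fully in, held it for about a second and let it spring back; the sherd did not move, I kept clear of the blow gun, and I handed the job in at about 13.5 s (no verdict was returned).

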